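Close the F-clamp on a freshly glued adapter

ROBOT

A 7-joint arm with a two-finger parallel gripper is mounted at the origin on a cart in front of the work surface, level with it; the furniture and walls round the work are solid. World frame = base frame: x ahead of the robot, y to its left, z up, the work surface at z = 0. Lengths are in m, angles in rad, forces in N, time in s.
With the tool pointing down it reaches from about 0.35 to 0.9 m from the base axis. Payload 7.2 kg.
Tool frame: the origin (TCP) lies at the very end of the fingers, on their centre line; the grasp point (between the pads) lies 19 mm behind it; z points along the fingers, x is the direction in which the jaws open and shut, and the axes are right-handed (so a half turn about z gives the same grasp; the last joint's range is limited). The gripper opens to 85 mm and grips with 20 to 120 N. Pads are 22 mm wide; open, the fingers measure 114 mm over their backs; the gripper's body (76 mm by 85 mm) begins 54 mm behind the grasp point. The pads swing forward as they close: fully open they stand 13 mm farther back than shut.
Start: joints at [-1.353, 0.411, -0.013, 1.596, 0.006, 1.134, -0.082], TCP at [0.176, 0.6, 0.231] pointing down, gripper open.
Joint ranges: [-2.95, 2.95], [-0.29, 1.99], [-1.47, 1.44], [0.14, 2.54], [-1.03, 4.17], [0.13, 1.85], [-2.86, 2.86]. Speed limits (rad/s): [2.39, 2.39, 3.01, 3.01, 3.14, 3.14, 3.14].

INTERFACE

Orientations are given as a 3x3 rotation matrix whose columns are the frame's x, y, z axes.
In Python, from plant import observe, eyes, ticket gives the robot as it stands.
- The arm moves only by the shell command python3 -m crank 'ROWS' [OPENING] [FORCE]. ROWS is text: rows parted by semicolons, each of 4 numbers parted by spaces: the shift along the tool's x, y, z in mm, then the turn about the tool's z in degrees. A call has 1 to 5 rows; each row is the pose to reach, as a shift and turn from the pose commanded when the call began, along the tool's axes at that moment; what a row does not reach only later rows make up. A row lasts 1/8 s, in which the tool goes at most 62.5 mm and 10.7 degrees, less where a joint would pass 70% of its speed; a pose out of reach is approached as far as the arm can. A call with a gripper value outside its range is refused whole. OPENING is the opening, from 0 (shut) to 1 (fully open), set as the call begins (- or left out, the last holds). The fingers move at their own pace and stop on an object; FORCE is the grip in N (left out, the last holds). Time passes only in rows, so rows that repeat a pose let the fingers close. It gives the time, the measured TCP pose, the force and the opening at its end, in the units of the state.
- observe(): the state, without advancing time (a new reading comes with each control period).
- eyes.snapshot(name): name is "scene" or "top"; returns a dict with "frame" (384x512x3 uint8, red, green, blue), "range_z" (384x512 float32, m along the optical axis (not along the pixel's ray), 0 where there is no reading), "mtx" (3x3 intrinsics, pixels), "R" (3x3) and "t" (3): a world point X has camera coordinates R X + t. Camera axes: x right, y down, z forward; pixel columns grow to the right and rows downward; lengths in m; the calibration is good to about 2 mm. A picture is of the moment at which its call begins.
- ticket.job_done(): hands the job in, once; it reports no verdict.
The state is a dict: "t": time; "joints": joint angles; "qvel": joint speeds; "tau": joint torques, N m; "position": TCP position; "tcp_rot": TCP orientation; "wrist_force": force on the tool from outside, world axes, zero at the start; "torque": the same for the moment, N m; "opening": opening from 0.0 (shut) to 1.0 (fully open).
Only numpy, scipy, OpenCV 4.12 (cv2) and the standard library are available. Lean on these libraries where they do the work, as an engineer would, in place of code of your own. Each camera call takes 0.05 s, during which the arm holds its last target.

TASK

The adapter housing lying on the gluing board has just been glued and must be clamped while it sets. Push the clamp's sliding arm down its bar until the pad of the screw bears on the adapter and the arm cants and binds, then turn the T-grip clockwise until the adapter is held firmly tight, and let go. Leave the adapter lying where it is and do not disturb the things round about.

Things in the scene. Friction and masses are not known exactly. Their poses are not given: they have to be found in the camera images.
- clamp_board: Fixed gluing board with an F-clamp bolted to it: plywood 146 x 144 mm on battens, covered with cork, top 50 mm above the bench. Origin on the bench below the screw's axis; z up, x points from the screw to the clamp's bar. Stops: rear strip with its face at x = +26 mm, side strip with its face at y = -48 mm, both up to z = 62 mm.
- bar_top (a point): Top of the clamp's upright steel bar, 198 mm above the bench, 95 mm from the screw's axis (board's +x). The bar is 20 mm (x) by 8 mm (y); it is fixed and carries the sliding arm.
- clamp_arm (a joint): Slide of the grey arm down the bar, m: 0 at the top, growing downward, 0.070 at most; starts at 0 to 0.016 and stays where left. With the pad bearing on the adapter and the arm canted it reads 0.038 to 0.043. Pushed near the bar (within 40 mm of its axis) it slides with under 10 N; pushed out at the screw it only cants and jams.
- clamp_tilt (a joint): Cant of the arm on the bar, rad: it has play and leans 0.01 to 0.03 either way; positive when its screw end is forced up, as the adapter does once the pad bears on it. So canted, the arm binds on the bar and holds by itself.
- push_flat (a point): Place to push the arm down: on its flat top (22 mm wide in y, running from bar to screw), 30 mm from the bar's axis, 65 mm from the screw's. Axes as the board's; moves with the arm. With the arm down, the bar (near face 20 mm away) rises 60 mm above this point, the T-grip's top 44 mm.
- screw (a joint): Turn of the screw, rad: grows clockwise seen from above and lowers the pad 5 mm a turn; starts at 0 to 2.8, at most 15, stays where left. After the arm has been pushed down firmly (10 to 20 N) till it bound, half a turn to a full turn (3 to 6 rad) more makes it properly tight; moment 0.09 N m free, 0.2 to 0.4 N m tight.
- t_grip (a point): Centre of the pale wooden T-grip on top of the screw: a bar 72 mm long (its x), 12 mm thick (y), 20 mm high, to pinch across the 12 mm from above. On the screw's axis, 34 mm above the arm's top with the screw at 0 (free space of 24 mm under it); it turns and sinks with the screw.
- pad_tip (a point): Middle of the underside of the dark round pad, 22 mm across, on the lower end of the screw; it presses on the adapter.
- adapter_mid (a point): Centre, half-way up, of the glued adapter: black plastic box 44 (x) x 91 (y, with its cord bosses) x 26 mm high, lying loose on the cork under the screw, close to both stops. Axes nearly the board's.
- spare_adapter: Another black adapter, 44 x 91 x 26 mm, lying loose on the bench by the board; origin at its underside. Leave alone.
- coupling_a: Pale metal coupling, 33 mm across, 46 mm high, standing loose by the board on its +y side; origin at its underside. Leave alone.
- coupling_b: Pale metal coupling, 33 mm across, 46 mm high, standing loose by the board on its -y side; origin at its underside. Leave alone.
Mind the look-alikes: they are no part of the job. Leave any turquoise look-alike of the part that bears adapter_mid alone.

How it is judged:
On the way, in this order (a step that is already met when the one before it is completed fails the run):
1. the arm has been slid down until the screw's pad bears on the adapter and the arm is canted by it (contact force between screw and glued_adapter above 1 N and value of joint clamp_arm above 0.03 m and value of joint clamp_tilt above 0.008 rad), for 0.2 s.
2. the screw is being turned clockwise with its pad bearing on the adapter (contact force between screw and glued_adapter above 1 N and velocity of joint screw above 0.1 rad/s), for 0.1 s.
3. the clamp is tight: the pad presses on the adapter with more than 30 N (contact force between screw and glued_adapter above 30 N), for 0.2 s.
At the end, for the whole second after the job is handed in: The screw's pad presses on the adapter with more than 25 N and the arm is canted on its bar by more than 0.008 rad (bound), with nobody touching the clamp; the adapter lies flat (within 0.08 rad), square to the board within 0.12 rad, within 10 mm of where it was, at rest (contact force between screw and glued_adapter above 25 N and value of joint clamp_tilt above 0.008 rad and distance of adapter_mid from where it was at the start of the episode below 0.01 m and angle between adapter_mid's own z axis and vertical below 0.08 rad and angle between the x axis of adapter_mid and the x axis of clamp_board, either way round below 0.12 rad and linear speed of glued_adapter below 0.02 m/s).
It fails at once if the glued adapter is pushed more than 15 mm away (distance of adapter_mid from where it was at the start of the episode above 0.015 m).
It fails at once if a bystander is pushed more than 20 mm away (distance of any of spare_adapter, coupling_a, coupling_b from where it was at the start of the episode above 0.02 m).
It also fails if it takes over 72 s, if anything falls off the work surface, if the arm or the gripper's body presses on something with over 40 N, if the wrist force passes 120 N, or if a joint passes its speed limit or range.

## Working session

There is one attempt and no reset: what is moved stays moved. The work goes in short steps, Python scripts to look and compute and a shell command to move; the robot and the scene stay as the last step left them, time stands still between calls to the robot, and variables do not carry over. Pictures are saved under pics/ and viewed, and the job is handed in when it is done.

```bash
ls; mkdir -p pics
python3 - <<'E'
from plant import observe, eyes
import cv2,numpy as np
s=observe(); print(s)
for n in("scene","top"):
    d=eyes.snapshot(n); cv2.imwrite(f"pics/{n}0.png",d["frame"][:,:,::-1]); np.savez(f"{n}0.npz",**d); print(d["mtx"],d["R"],d["t"])
E
```

```text
pics
{'t': 0.0, 'joints': array([-1.3532005 ,  0.41191954, -0.01269286,  1.5970468 ,  0.00559314,
        1.13428373, -0.08222347]), 'qvel': array([-3.25927990e-03,  6.83375000e-04, -5.47858723e-04, -4.72279508e-04,
       -5.34820504e-05,  8.61933103e-04, -5.83295230e-04]), 'tau': array([-1.93996543e-04, -6.00636292e+01,  6.81974273e-01, -2.99390298e+01,
        1.38716673e-02,  1.09068380e-02,  4.46721913e-06]), 'position': array([0.17611038, 0.59916168, 0.2304398 ]), 'tcp_rot': array([[ 2.81939314e-01,  9.59432178e-01, -3.44439274e-04],
       [ 9.59430876e-01, -2.81939500e-01, -1.58491208e-03],
       [-1.61772668e-03,  1.16383349e-04, -9.99998685e-01]]), 'wrist_force': array([-0.06996519,  0.75164759,  0.01934214]), 'torque': array([-0.00071926,  0.03146524, -0.01992458]), 'opening': 1.0012541740758811}
[[464.18201099   0.         250.57439982]
 [  0.         464.18201099 185.50519847]
 [  0.           0.           1.        ]] [[ 0.6255339  -0.78018911  0.00350521]
 [-0.3334969  -0.27144473 -0.90282754]
 [ 0.70532769  0.56358026 -0.42998853]] [-0.25331024  0.32994885  0.4333514 ]
[[464.53406122   0.         252.93396205]
 [  0.         464.53406122 191.65124893]
 [  0.           0.           1.        ]] [[ 0.01248815 -0.99985433 -0.01163474]
 [-0.99964565 -0.0122103  -0.02365359]
 [ 0.02350808  0.01192601 -0.99965251]] [0.14343937 0.54688262 1.13509208]
```

View pics/scene0.png

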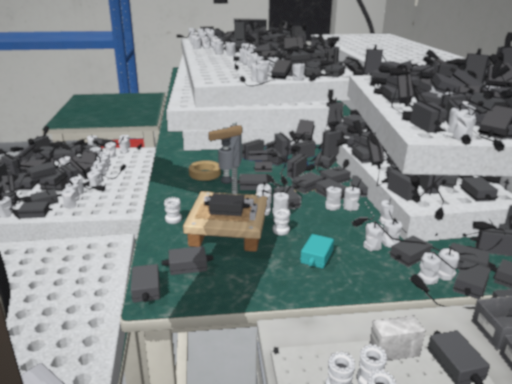

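View pics/top0.png

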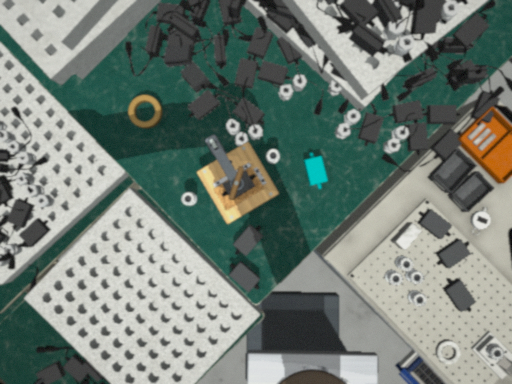

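```bash
cat > h.py <<'E'
import numpy as np,cv2
def w(d,u,v,z=None):
    K=d["mtx"];R=d["R"];t=d["t"]
    r=np.array([(u-K[0,2])/K[0,0],(v-K[1,2])/K[1,1],1.])
    C=-R.T@t; rw=R.T@r
    if z is None: return C+rw*float(d["range_z"][int(round(v)),int(round(u))])
    return C+rw*(z-C[2])/rw[2]
def px(d,X):
    c=d["R"]@np.asarray(X)+d["t"]; p=d["mtx"]@c; return p[:2]/p[2]
def crop(d,u0,v0,u1,v1,s,fn):
    cv2.imwrite(fn,cv2.resize(d["frame"][v0:v1,u0:u1,::-1],None,fx=s,fy=s,interpolation=cv2.INTER_CUBIC))
E
python3 - <<'E'
from h import *
t=np.load("top0.npz");s=np.load("scene0.npz")
crop(t,175,110,300,230,5,"pics/topc.png"); crop(s,150,110,300,260,4,"pics/scenec.png")
print(px(t,[.176,.6,.23]),-t["R"].T@t["t"],-s["R"].T@s["t"])
h=np.zeros((384,512))
for v in range(384):
  for u in range(512): 
    h[v,u]=w(t,u,v)[2]
np.save("h0.npy",h)
np.set_printoptions(linewidth=250)
print((h[130:225:3,190:285:3]*1000).astype(int))
E
```

```text
[ 21.31634802 373.20329728] [0.5182137  0.13655896 1.14930227] [-0.03716368 -0.35229531  0.48511095]
[[ 0  0  0 ... -1  0  0]
 [ 0  3  1 ...  1  0  4]
 [ 0 -1  0 ...  0  0  0]
 ...
 [ 2  0  0 ... -1  2  1]
 [-1  2  1 ...  0 -1  3]
 [ 0 -2  0 ...  1  0 -3]]
```

View pics/topc.png

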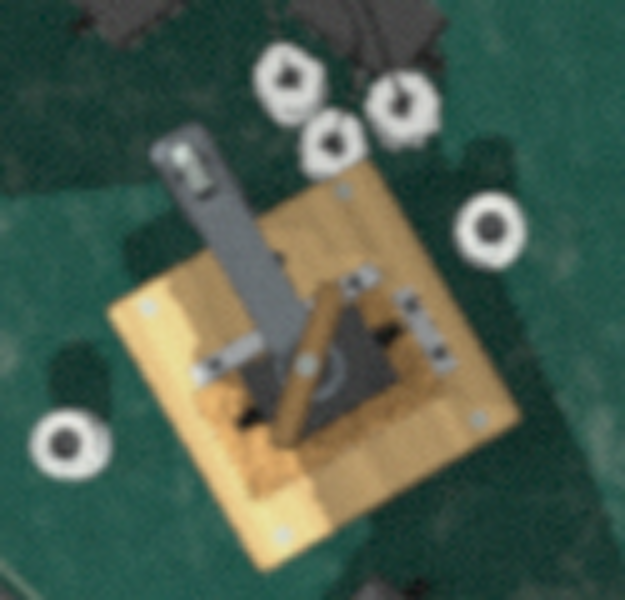

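View pics/scenec.png

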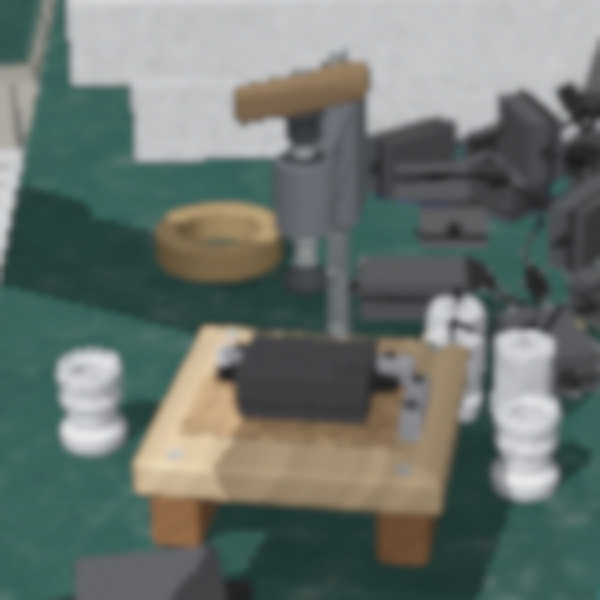

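Run:
```python
from h import *
t=np.load("top0.npz");s=np.load("scene0.npz");h=np.load("h0.npy")
P=lambda n,x: print(n,np.round(x,4))
P("bar top",w(t,214,144,.198)); P("h bar",h[143:146,213:216])
P("tg",w(t,236.4,182.4)); P("h tg",h[181:184,235:238])
P("tg",w(t,236.4,182.4,.205+.01))
for u,v in((240,172),(232,196),(222,158),(225,163),(228,168),(230,172)): P((u,v),w(t,u,v))
for a,b in((102,305),(360,160),(520,415),(265,570)): P("corner",w(t,175+a/5,110+b/5,.05))
# tgrip mask
ys,xs=np.where((h>.17)&(h<.26)); k=(xs>195)&(xs<260)&(ys>125)&(ys<205)
p=np.array([w(t,u,v) for u,v in zip(xs[k],ys[k])]); 
np.set_printoptions(linewidth=250,threshold=100000)
print((h[134:202:2,204:250:2]*1000).astype(int))
for n,u,v,z in(("scene tg",150+302/4,110+95/4,None),("scene tip of bar",150+337/4,110+62/4,None)): P(n,w(s,u,v,z))
# coupling
P("ca?",w(t,175+70/5,110+445/5,.046));P("cb?",w(t,175+490/5,110+230/5,.046))
```

```text
bar top [0.6376 0.2292 0.198 ]
h bar [[0.1966 0.1994 0.1966]
 [0.1976 0.1968 0.2005]
 [0.1961 0.1985 0.1984]]
tg [0.558  0.1808 0.2239]
h tg [[0.2204 0.2211 0.2221]
 [0.218  0.224  0.2214]
 [0.2216 0.2226 0.22  ]]
tg [0.5584 0.1812 0.215 ]
(240, 172) [0.5792 0.1741 0.2193]
(232, 196) [0.5308 0.1894 0.221 ]
(222, 158) [0.6109 0.2139 0.1775]
(225, 163) [0.6005 0.2075 0.1769]
(228, 168) [0.5901 0.2011 0.1764]
(230, 172) [0.5817 0.1967 0.1776]
corner [0.5914 0.2868 0.05  ]
corner [0.6618 0.1652 0.05  ]
corner [0.5416 0.088  0.05  ]
corner [0.4668 0.2077 0.05  ]
[[  1   2   2   1 174  -1   1   0   0  -1  -1  -3   1   0   3   1  44  48  45  50  42   0   5]
 [  0   2  -1 179 179 178  -2   2  -4   1   0   0  -3  -2   1  -2  42  45  28  35  40  43   1]
 [ -7 173 178 176 176 180 180   2   2   0   0   6   2   1   4   0  48  33  53  37  43  46   2]
 [  3 177 178 196 199 179 175 173   1   0  -4   3   0  -1   0  -2  42  38  35  34  46  40   1]
 [  0 175 179 199 197 197 194 176   0   1   0   4   2   1   1   4  44  42  41  44  38  49  45]
 [  3  -1 176 189 199 196 176 180 174   0   2  -1   0   0   3
[... 2120 characters left out ...]
78]
 [  4   3  47  48  44  49  54  53  47  50  50  75  78 217 220 219 214 153  76  77  76  74  51]
 [  3   2  45  44  49  50  55  53  50  65  68  68  74 216 221 218  76  79  76  74  45  52  50]
 [  2   1  -1  48  50  45  51  52  49  66  66  64  77 217 220 217  78  77  71  51  52  45  49]
 [  0   1  -3  46  47  48  48  52  54  63  49  50 215 222 220 215  75  48  47  48  50  49  52]
 [  0   1  -2   0  47  47  50  50  44  52  53  49  44 221 220  56  49  49  52  48  49  46  49]
 [  0  -1   0   1   1  45  47  42  50  50  50  49  51  50  48  53  47  52  48  48  50  50  47]]
scene tg [0.554  0.1782 0.2103]
scene tip of bar [0.5764 0.1766 0.2204]
ca? [0.5248 0.3016 0.046 ]
cb? [0.6296 0.103  0.046 ]
```

```bash
cat >> h.py <<'E'
def meas(t):
    R=t["R"];C=-R.T@t["t"];K=t["mtx"]
    v,u=np.mgrid[120:215,190:270]; Z=t["range_z"][120:215,190:270]
    c=np.stack([(u-K[0,2])/K[0,0]*Z,(v-K[1,2])/K[1,1]*Z,Z],-1).reshape(-1,3)
    p=c@R+C
    out={}
    for n,m in(("grip",p[:,2]>.208-0),("bar",(abs(p[:,2]-.198)<.008)&(p[:,0]>.61))):
        q=p[m]; r=cv2.minAreaRect((q[:,:2]*1000).astype(np.float32)); mu=q.mean(0)
        a=np.linalg.svd(q[:,:2]-mu[:2],full_matrices=False)[2][0]
        print(n,len(q),"rect",np.round(r[0],1),np.round(r[1],1),round(r[2],1),"mean",np.round(mu,4),"ax deg",np.degrees(np.arctan2(a[1],a[0])),"zmed",np.median(q[:,2]))
    return p
E
python3 - <<'E'
from h import *
t=np.load("top0.npz");p=meas(t)
q=p[(p[:,2]>.168)&(p[:,2]<.187)]
print("arm",q.mean(0),np.median(q[:,2])); 
mu=q.mean(0);a=np.linalg.svd(q[:,:2]-mu[:2],full_matrices=False)[2][0];print(np.degrees(np.arctan2(a[1],a[0])))
# tilt
A=np.c_[(q[:,:2]-mu[:2])@a,np.ones(len(q))];print(np.linalg.lstsq(A,q[:,2],rcond=None)[0])
E
```

```text
grip 248 rect [545.4 176.7] [82.9 50.4] 24.6 mean [0.5517 0.1757 0.3615] ax deg 28.459671804688732 zmed 0.21971076257014027
bar 47 rect [639.7 232.5] [15.2 16.3] 87.6 mean [0.6396 0.2325 0.1969] ax deg -145.94578232790536 zmed 0.19704599357038666
arm [0.60817629 0.21327171 0.17762964] 0.177665055377504
-148.41365685598174
[0.00970829 0.17762964]
```

```bash
sed -i 's/p\[:,2\]>.208-0/(p[:,2]>.208)\&(p[:,2]<.24)/' h.py
python3 - <<'E'
from h import *
t=np.load("top0.npz");p=meas(t)
# hypothesize: board frame fit overlay
import itertools
th=np.radians(32);c=np.array([.5578,.1804])
R2=np.array([[np.cos(th),-np.sin(th)],[np.sin(th),np.cos(th)]])
im=cv2.resize(t["frame"][110:230,175:300,::-1],None,fx=5,fy=5,interpolation=cv2.INTER_CUBIC)
def dot(x,y,z,col=(0,0,255)):
    X=np.r_[c+R2@[x,y],z];q=(px(t,X)-[175,110]+.5)*5;cv2.circle(im,tuple(int(a) for a in q),3,col,-1)
for x,y in((85,4),(105,4),(105,-4),(85,-4)):dot(x/1e3,y/1e3,.198)
for x,y in((22,22),(22,-22),(-22,22),(-22,-22)):dot(x/1e3,y/1e3,.076,(0,255,255))
dot(0,0,.22,(255,0,0));dot(.026,0,.062,(0,255,0));dot(0,-.048,.062,(0,255,0));dot(.065,.011,.178);dot(.065,-.011,.178)
cv2.imwrite("pics/ov.png",im)
E
```

```text
grip 210 rect [558.1 182.9] [11.9 69.9] 72.4 mean [0.5578 0.1827 0.219 ] ax deg 162.690589124635 zmed 0.21920979235846472
bar 47 rect [639.7 232.5] [15.2 16.3] 87.6 mean [0.6396 0.2325 0.1969] ax deg -145.94578232790536 zmed 0.19704599357038666
```

View pics/ov.png

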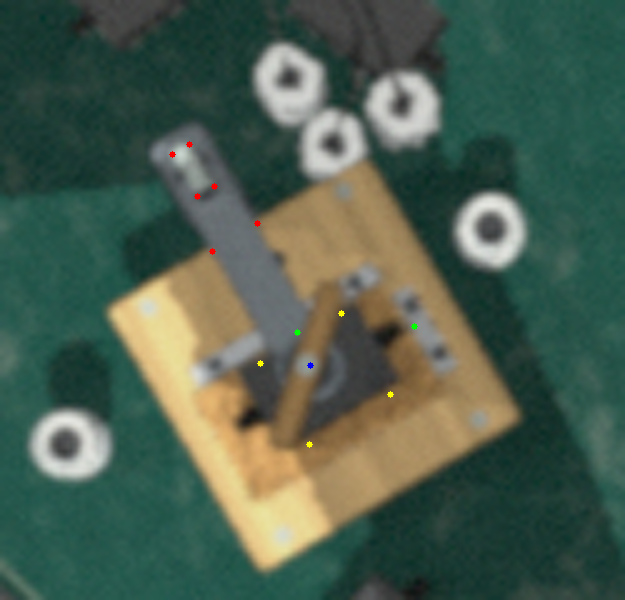

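```bash
python3 -m crank '0 0 -50 0; -20 40 -90 0; -45 95 -90 0; -70 150 -90 0; -95 205 -90 0' 0 40; python3 -c "
from plant import observe;s=observe();print(s['joints'],s['t'])"
```

```text
t: 0.72
position: [0.3472, 0.4491, 0.3211]
tcp_rot: [[0.282, 0.96, -0.0], [0.96, -0.282, -0.0], [-0.0, -0.0, -1.0]]
wrist_force: [1.9, 0.1, -0.3]
opening: -0.0
[-1.06733549  0.24800105  0.08677276  1.61541326 -0.0221963   1.27935945
  0.30843904] 0.725
```

```bash
python3 -m crank '-25 54 0 -9.6; -50 108 0 -19.2; -75 162 0 -28.8; -100 216 0 -38.4; -125 270 0 -48';  python3 -c "
from plant import observe;s=observe();print(s['joints'],s['t'])"
```

```text
t: 1.35
position: [0.571, 0.2533, 0.321]
tcp_rot: [[-0.529, 0.848, -0.0], [0.848, 0.529, -0.0], [0.0, -0.0, -1.0]]
wrist_force: [0.3, 1.1, -0.7]
opening: -0.003
[-0.58136426  0.35203635  0.11958881  1.47644178 -0.04271038  1.31610137
  1.67035508] 1.35
```

```bash
python3 -m crank '-52 17 0 0; -52 17 40 0; -52 17 80 0; -52 17 105 0; -52 17 105 0'
python3 - <<'E'
from plant import eyes
from h import *
d=eyes.snapshot("scene");np.savez("s1.npz",**d);crop(d,170,60,290,210,4,"pics/s1.png")
d=eyes.snapshot("top");np.savez("t1.npz",**d);crop(d,175,110,300,230,5,"pics/t1.png")
E
```

```text
t: 1.98
position: [0.6102, 0.2188, 0.2138]
tcp_rot: [[-0.524, 0.851, -0.005], [0.851, 0.524, -0.002], [0.001, -0.005, -1.0]]
wrist_force: [0.3, -0.0, 0.7]
opening: 0.001
```

View pics/s1.png

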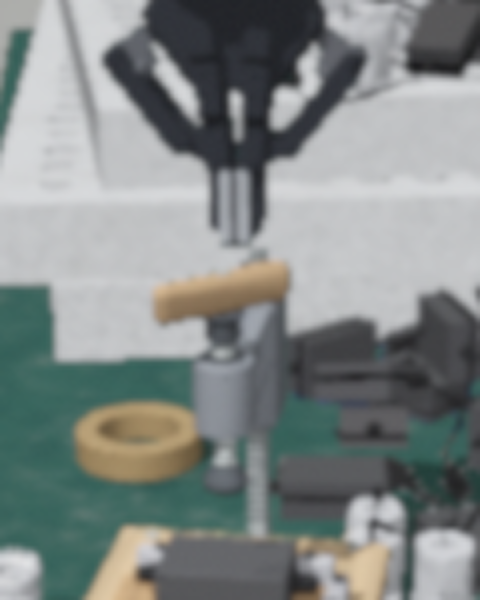

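View pics/t1.png

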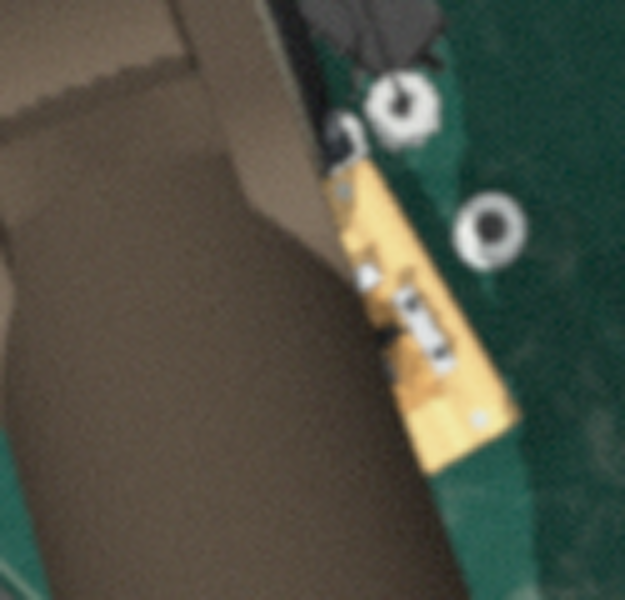

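```bash
python3 -m crank '0 0 10 0; 0 0 20 0; 0 0 30 0; 0 0 38 0; 0 0 42 0'
```

```text
t: 2.7
position: [0.6115, 0.2192, 0.1743]
tcp_rot: [[-0.524, 0.852, -0.0], [0.852, 0.524, -0.0], [0.0, -0.0, -1.0]]
wrist_force: [-2.9, -0.9, 6.6]
opening: 0.001
```

Contact, sliding with about 7 N. Keep pushing.

```bash
python3 -m crank '0 0 4 0; 0 0 8 0; 0 0 12 0; 0 0 16 0; 0 0 20 0';python3 -m crank '0 0 2 0; 0 0 4 0; 0 0 6 0; 0 0 8 0; 0 0 10 0'
```

```text
t: 3.32
position: [0.6115, 0.2192, 0.1548]
tcp_rot: [[-0.524, 0.852, -0.0], [0.852, 0.524, 0.0], [0.0, -0.0, -1.0]]
wrist_force: [-2.8, -0.0, 6.8]
opening: 0.0
t: 3.95
position: [0.6115, 0.2192, 0.1448]
tcp_rot: [[-0.524, 0.852, -0.0], [0.852, 0.524, 0.0], [0.0, -0.0, -1.0]]
wrist_force: [-3.1, -1.5, 5.9]
opening: 0.003
```

```bash
python3 -m crank '0 0 1 0; 0 0 2 0; 0 0 3 0; 0 0 4 0'; python3 -m crank '0 0 1 0; 0 0 2 0; 0 0 2 0'
```

```text
t: 4.45
position: [0.6117, 0.2194, 0.1408]
tcp_rot: [[-0.524, 0.851, 0.0], [0.851, 0.524, 0.0], [0.0, 0.0, -1.0]]
wrist_force: [-1.7, -0.1, 4.6]
opening: 0.001
t: 4.82
position: [0.6121, 0.2196, 0.1399]
tcp_rot: [[-0.524, 0.852, 0.001], [0.852, 0.524, 0.001], [0.0, 0.002, -1.0]]
wrist_force: [-3.3, -0.9, 9.6]
opening: -0.004
```

```bash
python3 -m crank '0 0 0.5 0; 0 0 1 0; 0 0 1 0'; python3 -m crank '0 0 1 0; 0 0 1 0'
```

```text
t: 5.2
position: [0.6122, 0.2196, 0.1397]
tcp_rot: [[-0.524, 0.852, 0.002], [0.852, 0.524, 0.001], [0.0, 0.002, -1.0]]
wrist_force: [-5.8, -1.4, 16.1]
opening: 0.006
t: 5.45
position: [0.6122, 0.2197, 0.1395]
tcp_rot: [[-0.524, 0.852, 0.002], [0.852, 0.524, 0.002], [0.0, 0.003, -1.0]]
wrist_force: [-7.9, -2.4, 22.4]
opening: -0.003
```

```bash
python3 -m crank '0 0 -8 0; 0 0 -40 0; 0 0 -80 0; 0 0 -110 0; 0 0 -110 0'
python3 - <<'E'
from plant import eyes
from h import *
d=eyes.snapshot("scene");np.savez("s2.npz",**d);crop(d,170,90,290,240,4,"pics/s2.png")
E
```

```text
t: 6.08
position: [0.613, 0.2197, 0.249]
tcp_rot: [[-0.524, 0.852, 0.004], [0.852, 0.524, 0.002], [-0.001, 0.005, -1.0]]
wrist_force: [-0.1, -0.4, -2.0]
opening: 0.003
```

View pics/s2.png

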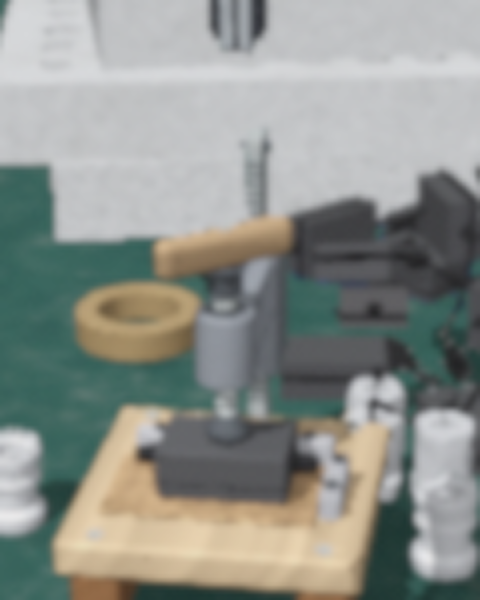

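```bash
cat >> h.py <<'E'
def wood(d,u0,v0,u1,v1):
    f=d["frame"][v0:v1,u0:u1].astype(int); m=(f[...,0]-f[...,2]>35)
    vs,us=np.where(m); p=np.array([w(d,u+u0,v+v0) for u,v in zip(us,vs)]); 
    c=np.array([.558,.183]); p=p[np.linalg.norm(p[:,:2]-c,axis=1)<.045]
    p=p[p[:,2]>.13]
    zt=np.percentile(p[:,2],97); q=p[p[:,2]>zt-.006]
    r=cv2.minAreaRect((q[:,:2]*1000).astype(np.float32));mu=q.mean(0)
    a=np.linalg.svd(q[:,:2]-mu[:2],full_matrices=False)[2][0]
    print(len(p),len(q),"ztop",zt,"rect",r,"mean",mu,"ax",np.degrees(np.arctan2(a[1],a[0])))
    return p
E
python3 - <<'E'
from h import *
wood(np.load("scene0.npz"),200,115,250,150); wood(np.load("s2.npz"),200,135,250,165)
E
```

```text
262 129 ztop 0.21919840911487432 rect ((554.8441772460938, 178.63546752929688), (8.065313339233398, 64.67630004882812), 73.61896514892578) mean [0.55554519 0.17872452 0.21651958] ax 162.50867026151593
300 141 ztop 0.18326758685712663 rect ((557.5521240234375, 179.98931884765625), (11.406466484069824, 70.24072265625), 67.89998626708984) mean [0.55517765 0.18076754 0.18065819] ax 162.52400645607278
```

```bash
python3 -m crank '-3 -20 0 10; -3 -45 0 20; -3 -67 0 30; -3 -67 0 40; -3 -67 0 49' 0.5; python3 -m crank '0 0 0 0; 0 0 0 0';  python3 - <<'E'
from plant import eyes,observe
from h import *
print(observe()["joints"])
d=eyes.snapshot("scene");np.savez("s3.npz",**d);crop(d,170,90,290,240,4,"pics/s3.png")
E
```

```text
t: 6.75
position: [0.5554, 0.1813, 0.2449]
tcp_rot: [[0.304, 0.953, -0.002], [0.953, -0.304, -0.001], [-0.001, -0.002, -1.0]]
wrist_force: [-0.6, 0.1, -0.0]
opening: 0.502
t: 7.0
position: [0.5559, 0.1816, 0.2455]
tcp_rot: [[0.295, 0.955, -0.001], [0.955, -0.295, -0.001], [-0.001, -0.001, -1.0]]
wrist_force: [-1.0, -0.2, 0.7]
opening: 0.5
[-0.62995509  0.33494333  0.3013832   1.69484999 -0.10789853  1.12931392
  0.97308015]
```

View pics/s3.png

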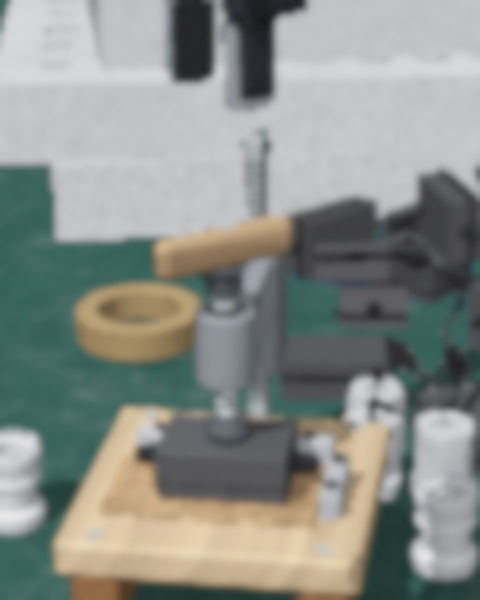

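```bash
python3 -m crank '1 1.5 30 0; 1 1.5 55 0; 1 1.5 75 0; 1 1.5 90 0; 1 1.5 90 0'; python3 -m crank '0 0 0 0; 0 0 0 0; 0 0 0 0; 0 0 0 0' 0 30
python3 - <<'E'
from plant import eyes,observe
from h import *
s=observe();print(s["joints"],s["torque"])
d=eyes.snapshot("scene");np.savez("s4.npz",**d);crop(d,170,90,290,240,4,"pics/s4.png")
E
```

```text
t: 7.68
position: [0.5573, 0.1819, 0.1552]
tcp_rot: [[0.298, 0.955, -0.002], [0.955, -0.298, -0.001], [-0.001, -0.002, -1.0]]
wrist_force: [-0.5, 0.0, -0.0]
opening: 0.498
t: 8.18
position: [0.5589, 0.1835, 0.1574]
tcp_rot: [[0.298, 0.955, 0.003], [0.955, -0.298, 0.002], [0.003, 0.002, -1.0]]
wrist_force: [1.9, 4.6, 1.0]
opening: 0.212
[-0.61110863  0.42594771  0.28173987  1.78816651 -0.14368675  0.94408383
  0.99935082] [ 1.05293119 -0.4853862  -0.00126484]
```

View pics/s4.png

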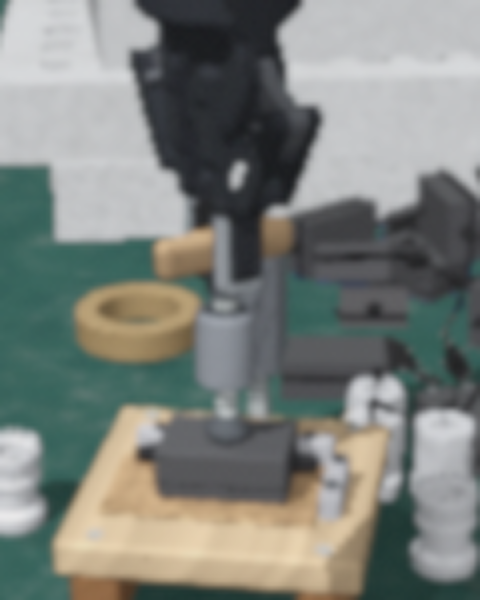

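```bash
python3 -m crank '0 0 0 0; 0 0 0 0; 0 0 0 0'; python3 -c "
from plant import observe;s=observe();print(s['torque'])"
```

```text
t: 8.6
position: [0.5589, 0.1835, 0.1574]
tcp_rot: [[0.298, 0.955, 0.003], [0.955, -0.298, 0.002], [0.003, 0.002, -1.0]]
wrist_force: [2.1, 4.7, 1.3]
opening: 0.206
[ 1.07942936 -0.492791   -0.03804036]
```

```bash
python3 -m crank '0 0 0 0; 0 0 0 0; 2.5 0 -6 0; 2.5 0 -9 0; 2.5 0 -9 0' 0.45; python3 -m crank '0 0 0 0; 0 0 0 0; 0 0 0 0; 0 0 0 0; 0 0 0 0' 0 30
python3 - <<'E'
from plant import eyes,observe
from h import *
s=observe();print(s["joints"],s["torque"])
d=eyes.snapshot("scene");np.savez("s5.npz",**d);crop(d,170,90,290,240,4,"pics/s5.png")
E
```

```text
t: 9.22
position: [0.5589, 0.1845, 0.1657]
tcp_rot: [[0.299, 0.954, 0.001], [0.954, -0.299, 0.0], [0.0, 0.001, -1.0]]
wrist_force: [-0.0, 0.9, -1.2]
opening: 0.453
t: 9.85
position: [0.5585, 0.1842, 0.1653]
tcp_rot: [[0.299, 0.954, -0.0], [0.954, -0.299, -0.0], [-0.001, -0.0, -1.0]]
wrist_force: [-1.5, -2.8, 4.1]
opening: 0.134
[-0.61528253  0.418939    0.28464688  1.77788574 -0.13916637  0.96494677
  0.99293084] [-0.57929711  0.55774682 -0.00516753]
```

View pics/s5.png

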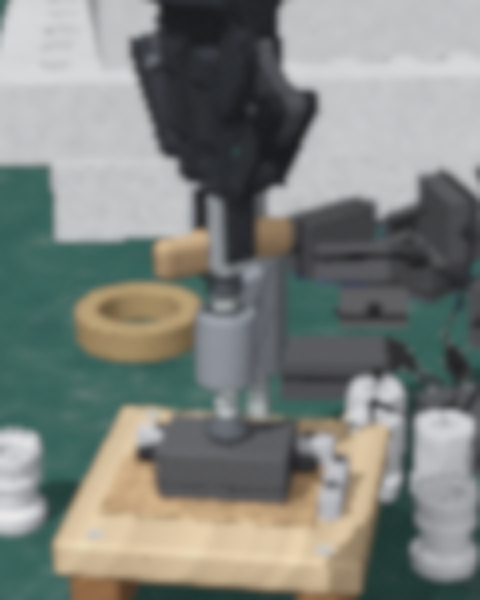

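```bash
cat > st.py <<'E'
from plant import observe
s=observe();a=s['tcp_rot'];import numpy as np
print("torque",s['torque'].round(3),"ang",np.degrees(np.arctan2(a[1,0],a[0,0])).round(1),"q7",s['joints'][6].round(2))
E
python3 -m crank '-0.7 0 0.1 8; -0.7 0 0.2 16; -0.7 0 0.3 24; -0.7 0 0.4 32; -0.7 0 0.5 40' - 40; python3 st.py
```

```text
t: 10.52
position: [0.559, 0.1848, 0.1652]
tcp_rot: [[0.844, 0.536, 0.001], [0.536, -0.844, 0.001], [0.002, -0.0, -1.0]]
wrist_force: [0.0, 1.5, 3.0]
opening: 0.13
torque [-0.201  0.229  0.155] ang 32.4 q7 0.37
```

```bash
python3 -m crank '0 0 0.1 8; 0 0 0.2 16; 0 0 0.3 24; 0 0 0.4 32; 0 0 0.6 40'; python3 st.py;  python3 -m crank '0 0 0.1 8; 0 0 0.2 16; 0 0 0.3 24; 0 0 0.4 32; 0 0 0.6 40'; python3 st.py;python3 - <<'E'
from plant import eyes,observe
from h import *
d=eyes.snapshot("scene");np.savez("s6.npz",**d);crop(d,170,90,290,240,4,"pics/s6.png")
E
```

```text
t: 11.15
position: [0.5598, 0.1851, 0.165]
tcp_rot: [[0.991, -0.132, 0.003], [-0.132, -0.991, 0.002], [0.003, -0.002, -1.0]]
wrist_force: [1.5, 1.2, 4.6]
opening: 0.127
torque [ 0.006 -0.046  0.206] ang -7.6 q7 -0.24
t: 11.78
position: [0.5607, 0.185, 0.1649]
tcp_rot: [[0.675, -0.738, 0.005], [-0.738, -0.675, 0.002], [0.002, -0.005, -1.0]]
wrist_force: [3.7, 1.1, 6.2]
opening: 0.125
torque [-0.089 -0.343  0.211] ang -47.6 q7 -0.84
```

View pics/s6.png

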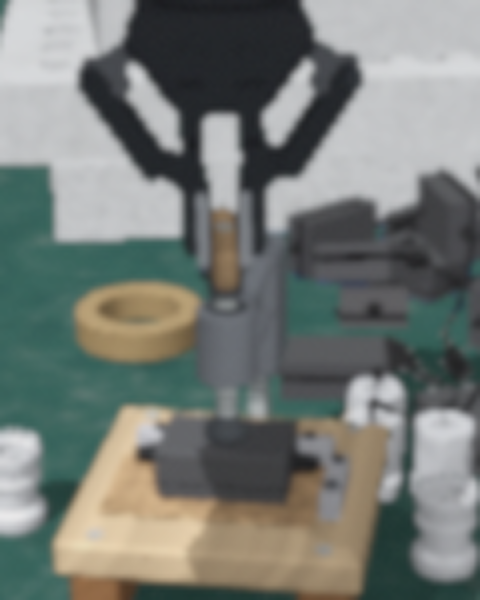

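```bash
python3 -m crank '0 0 0 8; 0 0 0 16; 0 0 0 24; 0 0 0 32; 0 0 0 40'; python3 st.py;  python3 -m crank '0 0 0 8; 0 0 0.1 16; 0 0 0.2 24; 0 0 0.2 32; 0 0 0.2 40'; python3 st.py
```

```text
t: 12.45
position: [0.5612, 0.1844, 0.1649]
tcp_rot: [[0.042, -0.999, 0.006], [-0.999, -0.042, 0.0], [-0.0, -0.006, -1.0]]
wrist_force: [5.1, -1.0, 3.7]
opening: 0.131
torque [-0.568 -0.838  0.224] ang -87.6 q7 -1.42
t: 13.08
position: [0.5611, 0.1837, 0.1648]
tcp_rot: [[-0.61, -0.793, 0.006], [-0.793, 0.61, -0.001], [-0.003, -0.005, -1.0]]
wrist_force: [4.9, -1.3, 6.7]
opening: 0.129
torque [-0.974 -0.446  0.267] ang -127.6 q7 -1.99
```

```bash
python3 -m crank '0 0 0 8; 0 0 0 16; 0 0 0 24; 0 0 0 32; 0 0 0 40'; python3 st.py
```

```text
t: 13.7
position: [0.5606, 0.1836, 0.1646]
tcp_rot: [[-0.977, -0.215, 0.005], [-0.215, 0.977, -0.001], [-0.004, -0.002, -1.0]]
wrist_force: [3.0, -2.6, 6.5]
opening: 0.127
torque [-0.875 -0.146  0.243] ang -167.6 q7 -2.57
```

```bash
python3 -m crank '0 0 0 0; 0 0 0 0; 0 0 0 0; 0 0 -30 0; 0 0 -60 0' 0.45; python3 st.py; python3 -m crank '0 0 0 -10; 0 0 0 -20; 0 0 0 -30; 0 0 0 -40; 0 0 0 -50'; python3 -m crank '0 0 0 -10; 0 0 0 -20; 0 0 0 -30; 0 0 0 -40; 0 0 0 -50';python3 -m crank '0 0 0 -10; 0 0 0 -20; 0 0 0 -30; 0 0 0 -40; 0 0 0 -50';python3 -m crank '0 0 0 -10; 0 0 0 -20; 0 0 0 -30; 0 0 0 -30'; python3 st.py
python3 - <<'E'
from plant import eyes,observe
from h import *
d=eyes.snapshot("scene");np.savez("s7.npz",**d);crop(d,170,90,290,240,4,"pics/s7.png")
wood(d,200,130,250,170)
E
```

```text
t: 14.32
position: [0.5581, 0.1838, 0.2237]
tcp_rot: [[-0.976, -0.219, -0.001], [-0.219, 0.976, -0.0], [0.001, -0.0, -1.0]]
wrist_force: [0.3, 0.1, 0.7]
opening: 0.454
torque [-0.006 -0.023 -0.005] ang -167.4 q7 -2.62
t: 14.95
position: [0.5582, 0.184, 0.2233]
tcp_rot: [[-0.454, -0.891, -0.0], [-0.891, 0.454, 0.0], [-0.0, 0.0, -1.0]]
wrist_force: [-1.1, -0.5, -0.4]
opening: 0.449
t: 15.58
position: [0.5582, 0.1839, 0.2234]
tcp_rot: [[0.39, -0.921, -0.0], [-0.921, -0.39, 0.0], [-0.0, -0.0, -1.0]]
wrist_force: [-0.1, -0.4, -0.3]
opening: 0.452
t: 16.2
position: [0.5582, 0.1838, 0.2234]
tcp_rot: [[0.956, -0.293, -0.0], [-0.293, -0.956, 0.0], [-0.0, -0.0, -1.0]]
wrist_force: [-0.2, 0.6, 0.3]
opening: 0.449
t: 16.7
position: [0.5584, 0.1837, 0.2235]
tcp_rot: [[0.976, 0.218, -0.0], [0.218, -0.976, 0.001], [0.0, -0.001, -1.0]]
wrist_force: [0.2, -0.8, 0.2]
opening: 0.45
torque [-0.032  0.111 -0.02 ] ang 12.6 q7 0.04
301 134 ztop 0.18258185727046944 rect ((557.0531616210938, 182.09133911132812), (11.146349906921387, 68.08719635009766), 9.91093635559082) mean [0.55758422 0.18014297 0.18004927] ax -78.18965214820898
```

View pics/s7.png

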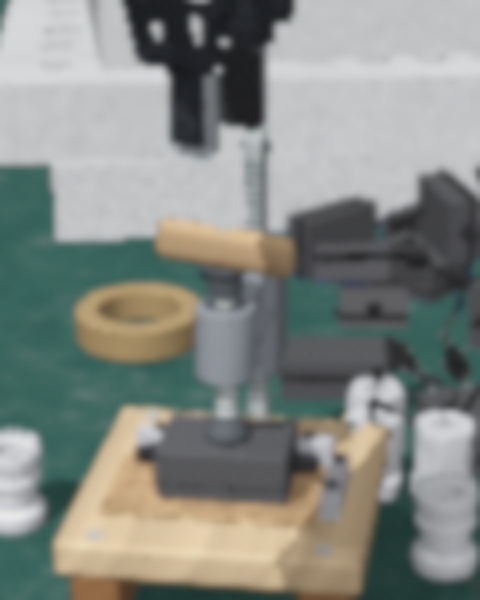

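```bash
python3 -m crank '1.5 0 20 0; 1.5 0 40 0; 1.5 0 57 0; 1.5 0 57 0'; python3 -m crank '0 0 0 0; 0 0 0 0; 0 0 0 0; 0 0 0 0; 0 0 0 0' 0 40; python3 st.py; python3 -m crank '0 0 0 6; 0 0 0 12; 0 0 0 18; 0 0 0 24; 0 0 0 30';python3 st.py
```

```text
t: 17.25
position: [0.5591, 0.184, 0.1651]
tcp_rot: [[0.976, 0.217, -0.002], [0.217, -0.976, -0.001], [-0.002, 0.001, -1.0]]
wrist_force: [-1.1, 0.4, 1.1]
opening: 0.452
t: 17.88
position: [0.5606, 0.1843, 0.1672]
tcp_rot: [[0.976, 0.218, 0.002], [0.218, -0.976, 0.001], [0.002, -0.0, -1.0]]
wrist_force: [1.7, -0.4, 5.4]
opening: 0.132
torque [-0.096  0.057 -0.154] ang 12.6 q7 0.08
t: 18.5
position: [0.5606, 0.1843, 0.1672]
tcp_rot: [[0.954, -0.301, 0.002], [-0.301, -0.954, 0.0], [0.001, -0.001, -1.0]]
wrist_force: [1.2, -0.9, 4.9]
opening: 0.129
torque [-0.309  0.014  0.288] ang -17.5 q7 -0.38
```

```bash
python3 -m crank '0 0 0 7; 0 0 0 14; 0 0 0 21; 0 0 0 28; 0 0 0 35';python3 st.py
```

```text
t: 19.12
position: [0.5606, 0.1846, 0.1671]
tcp_rot: [[0.608, -0.794, 0.002], [-0.794, -0.608, 0.001], [0.001, -0.002, -1.0]]
wrist_force: [1.1, 0.7, 5.3]
opening: 0.128
torque [-0.167 -0.155  0.335] ang -52.5 q7 -0.9
```

```bash
python3 -m crank '0 0 0 0; 0 0 0 0';python3 -m crank '0 0 0 0; 0 0 0 0; 0 0 0 0; 0 0 -30 0; 0 0 -60 0' 0.45; python3 -m crank '0 0 -40 0; 0 0 -80 0; 40 -40 -80 0; 80 -80 -80 0; 120 -120 -80 0'; python3 -m crank '40 -40 0 0; 80 -80 0 0; 80 -80 0 0'
python3 - <<'E'
from plant import eyes,observe
from h import *
d=eyes.snapshot("scene");np.savez("s8.npz",**d);crop(d,170,90,290,240,4,"pics/s8.png")
wood(d,200,130,250,170)
d=eyes.snapshot("top");np.savez("t8.npz",**d);crop(d,175,110,300,230,5,"pics/t8.png")
E
```

```text
t: 19.38
position: [0.5607, 0.1846, 0.1671]
tcp_rot: [[0.611, -0.792, 0.002], [-0.792, -0.611, 0.001], [0.0, -0.002, -1.0]]
wrist_force: [1.8, 1.6, 5.0]
opening: 0.128
t: 20.0
position: [0.5596, 0.1839, 0.2267]
tcp_rot: [[0.61, -0.792, -0.001], [-0.792, -0.61, -0.001], [-0.0, 0.001, -1.0]]
wrist_force: [0.3, 0.3, -0.2]
opening: 0.448
t: 20.62
position: [0.7297, 0.163, 0.3062]
tcp_rot: [[0.612, -0.791, -0.0], [-0.791, -0.612, 0.001], [-0.001, -0.0, -1.0]]
wrist_force: [1.2, 1.0, 0.8]
opening: 0.449
t: 21.0
position: [0.8433, 0.1447, 0.2997]
tcp_rot: [[0.609, -0.793, -0.005], [-0.793, -0.609, -0.004], [0.0, 0.007, -1.0]]
wrist_force: [-0.8, -0.0, -0.8]
opening: 0.452
86 55 ztop 0.18364092332716275 rect ((556.9974975585938, 181.24563598632812), (61.264244079589844, 10.591389656066895), 35.546085357666016) mean [0.54738406 0.1735759  0.18146846] ax -142.59337611783937
```

View pics/s8.png

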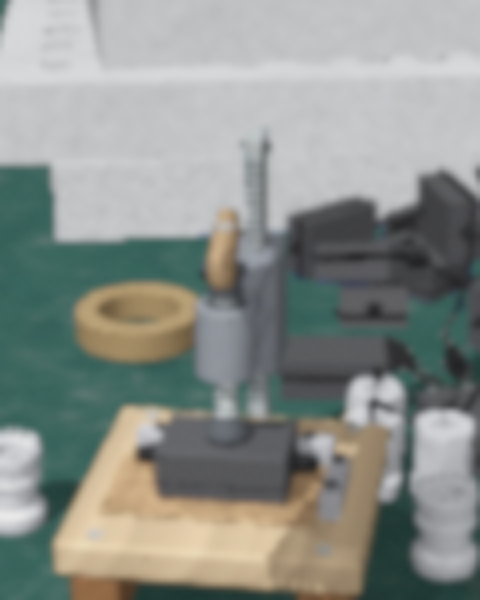

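View pics/t8.png

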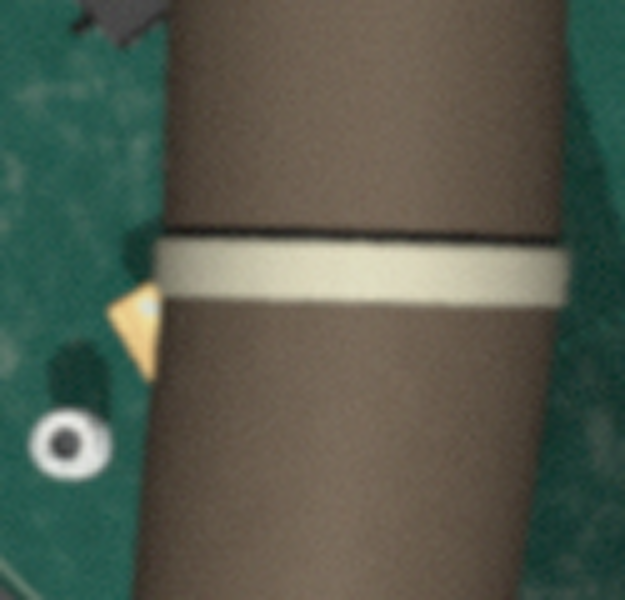

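Run:
```python
from h import *
t=np.load("top0.npz")
for f in np.linspace(0,1,9):
    P=np.array([.843,.145])+f*np.array([-.39,-.30]); u,v=px(t,[*P,.1]); u,v=int(u),int(v)
    b=t["range_z"][max(0,v-45):v+45,max(0,u-45):u+45]; print(P,u,v,1.149-b[b>0].min())
```

```text
[0.843 0.145] 256 59 0.1718421
[0.79425 0.1075 ] 272 81 0.16403466
[0.7455 0.07  ] 288 102 0.16102052
[0.69675 0.0325 ] 305 124 0.16127604
[ 0.648 -0.005] 321 146 0.06144786
[ 0.59925 -0.0425 ] 338 167 0.050410748
[ 0.5505 -0.08  ] 354 189 0.05746281
[ 0.50175 -0.1175 ] 371 211 0.07727802
[ 0.453 -0.155] 387 233 0.07850468
```

```bash
python3 -m crank '0 60 0 0; 0 120 0 0; 0 180 0 0; 0 240 0 0; 0 300 0 0'; python3 -m crank '0 60 0 0; 0 120 0 0; 0 180 0 0; 0 190 0 0; 0 190 0 0'
python3 - <<'E'
from plant import eyes,observe
from h import *
d=eyes.snapshot("top");np.savez("t9.npz",**d);crop(d,175,110,300,230,5,"pics/t9.png")
p=meas(d)
q=p[(p[:,2]>.125)&(p[:,2]<.16)]
mu=q.mean(0);a=np.array([.848,.53]);A=np.c_[(q[:,:2]-mu[:2])@a,np.ones(len(q))];print(len(q),mu,"slope",np.linalg.lstsq(A,q[:,2],rcond=None)[0])
a8=np.load("top0.npz")
E
```

```text
t: 21.72
position: [0.5994, -0.0349, 0.3071]
tcp_rot: [[0.612, -0.791, 0.001], [-0.791, -0.612, 0.004], [-0.002, -0.003, -1.0]]
wrist_force: [0.6, -0.8, 1.2]
opening: 0.453
t: 22.35
position: [0.4515, -0.1502, 0.3066]
tcp_rot: [[0.612, -0.791, 0.002], [-0.791, -0.612, 0.005], [-0.003, -0.005, -1.0]]
wrist_force: [0.7, 1.1, 0.4]
opening: 0.45h.py:19: RuntimeWarning: Mean of empty slice.
  q=p[m]; r=cv2.minAreaRect((q[:,:2]*1000).astype(np.float32)); mu=q.mean(0)
  ret = um.true_divide(
Traceback (most recent call last):
  File "h.py", line 20, in meas
    a=np.linalg.svd(q[:,:2]-mu[:2],full_matrices=False)[2][0]
      ~~~~~~~~~~~~~~~~~~~~~~~~~~~~~~~~~~~~~~~~~~~~~~~~~~~~^^^
IndexError: index 0 is out of bounds for axis 0 with size 0
```

View pics/t9.png

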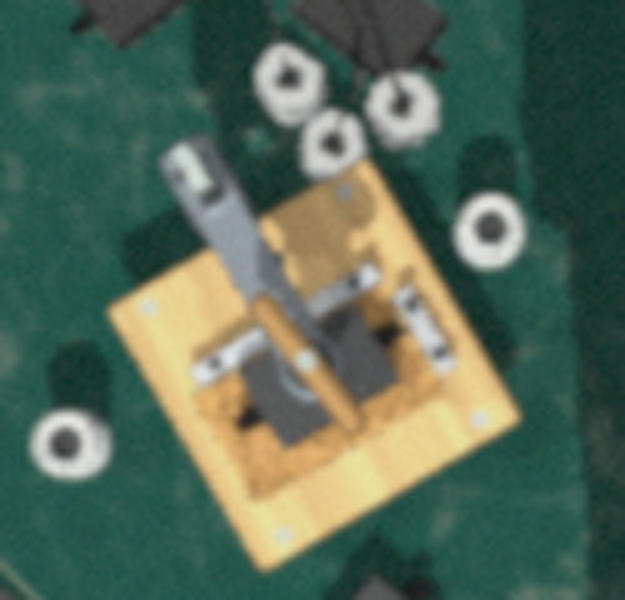

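Run:
```python
from h import *
def pts(f):
    t=np.load(f);R=t["R"];C=-R.T@t["t"];K=t["mtx"];v,u=np.mgrid[120:215,190:270];Z=t["range_z"][120:215,190:270]
    return (np.stack([(u-K[0,2])/K[0,0]*Z,(v-K[1,2])/K[1,1]*Z,Z],-1).reshape(-1,3))@R+C
a=np.array([.848,.53])
for f,lo,hi in(("top0.npz",.172,.184),("t9.npz",.128,.152)):
    p=pts(f);q=p[(p[:,2]>lo)&(p[:,2]<hi)]
    x=(q[:,:2]-[.558,.183])@a;y=(q[:,:2]-[.558,.183])@[-.53,.848]
    m=(abs(y)<.010)&(x>.0)&(x<.12);A=np.c_[x[m],np.ones(m.sum())]
    c=np.linalg.lstsq(A,q[m,2],rcond=None)[0]; r=q[m,2]-A@c
    print(f,m.sum(),"slope",c[0],"+-",r.std()/np.sqrt(m.sum())/x[m].std())
    # adapter top
    k=(p[:,2]>.070)&(p[:,2]<.083);q=p[k];x=(q[:,:2]-[.558,.183])@a;m=(abs(x)<.03)
    rr=cv2.minAreaRect((q[m][:,:2]*1000).astype(np.float32));print("adapter",rr,np.median(q[m][:,2]))
```

```text
top0.npz 409 slope -0.0004594961024755154 +- 0.00295107818908536
adapter ((558.4288940429688, 186.53961181640625), (42.882728576660156, 83.60556030273438), 31.68277931213379) 0.07608031629130552
t9.npz 301 slope -0.04390055496716391 +- 0.00500096613755627
adapter ((556.1943359375, 190.37274169921875), (42.94660568237305, 76.52489471435547), 31.657047271728516) 0.07612908902462756
```

```bash
python3 -c "
from plant import ticket;print(ticket.job_done())"
```

```text
the job is handed in; nothing more can be done
None
```

I clamped the adapter and handed the job in at about 22 s of the 72 s allowed. The hand-in gives no verdict. The pad force could not be measured directly, so "over 30 N" is inferred from the screw moment and the turn.

**What I did:**
- **Pushing the arm down:** I pushed on the flat with the fingers shut. The arm slid about 38 mm with about 7 N, then stopped and bound, and I pressed to 22 N (a little over the 10–20 N you gave).
- **Turning the screw:** I turned the T-grip clockwise about 305° (5.3 rad) in two strokes with one regrip. The first pinch stopped at an opening of 0.21, on the thicker hub under the grip. I reopened, raised the fingers 9 mm and closed on the wood at 0.13.
- **Letting go:** I opened the gripper, lifted clear and moved the arm aside.

**Last checks:**
- **Tightness:** the screw moment rose from 0.16 to about 0.3 N m, inside the 0.2–0.4 N m range for tight.
- **Cant:** the top camera's depth shows the arm leaning about 0.044 ± 0.005 rad, screw end up. At the start it was level within the error.
- **Adapter:** its top is still at 76 mm and its angle is unchanged (31.7°). The fitted outline's centre moved about 4 mm. I put that down to the T-grip and arm now hiding a different part of it, because the adapter looks in the same place in the pictures.
- **Surroundings:** the couplings by the board look unmoved in the last picture. I did not check the spare adapter separately, but nothing went near it.

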